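Turn the serving board over against the guard and stand the salt on it

ROBOT

A 7-joint arm with a two-finger parallel gripper is mounted at the origin on a cart in front of the work surface, level with it; the furniture and walls round the work are solid. World frame = base frame: x ahead of the robot, y to its left, z up, the work surface at z = 0. Lengths are in m, angles in degrees, forces in N, time in s.
With the tool pointing down it reaches from about 0.425 to 0.875 m from the base axis. Payload 4.7 kg.
Tool frame: the origin (TCP) lies between the finger pads; the fingertips stand 8 mm ahead of it and the grasp point (between the pads) lies 11 mm behind it; z points along the fingers, y is the line along which they close (so a half turn about z gives the same grasp; the last joint's range is limited). The gripper opens to 87 mm and grips with 3 to 60 N. Pads are 19 mm wide; open, the fingers measure 117 mm over their backs; the gripper's body (75 mm by 190 mm) begins 51 mm behind the grasp point.
Start: joints at [-64.509, 18.392, -4.016, 83.108, 1.295, 78.541, -3.26], TCP at [0.271, 0.591, 0.231] pointing down, gripper open.
Joint ranges: [-163.93, 163.93], [-17.29, 119.83], [-79.2, 71.16], [3.27, 140.29], [-89.18, 269.18], [5.43, 117.66], [-154.24, 154.24]. Speed limits (degrees/s): [147.25, 147.25, 180, 180, 180, 180, 180].

INTERFACE

Orientations are given as [roll, pitch, yaw] about the fixed x, y, z axes, in that order (R = Rz(yaw) Ry(pitch) Rx(roll)).
In Python, from cell import env, viewer gives the robot as it stands. The module is installed in compiled form; this text tells all that it offers.
- The arm moves only by the tool arm_command, never from a script. Its argument "series" is a list of rows, each a list of 2 entries, a list of its own where there are three numbers: the shift along the tool's x, y, z in mm, then the turn about the tool's z in rad. A call has exactly 5 rows; each row is the pose to reach, as a shift and turn from the pose commanded when the call began, along the tool's axes at that moment; what a row does not reach only later rows make up. A row lasts 1/10 s, in which the tool goes at most 50 mm and 8.59 degrees, less where a joint would pass 70% of its speed; a pose out of reach is approached as far as the arm can. A call with a gripper value outside its range is refused whole. "grip" is the gripper command: -1 is fully open, 1 is shut, values between are in proportion, set as the call begins (left out, the last holds). The fingers move at their own pace and stop on an object; "grip_force" is the grip in N (left out, the last holds). Time passes only in rows, so rows that repeat a pose let the fingers close, or fill a call up. It gives the time, the measured TCP pose, the force, the opening and the grip force at its end, in the units of the state.
- env.get_obs(): the state, without advancing time (a new reading comes with each control period).
- viewer.read_camera(name): name is "scene" or "top"; returns (picture, depth): 420x560x3 uint8, blue, green, red; 420x560 float32, m along the optical axis (not along the pixel's ray), 0 where there is no reading.
- viewer.calibration(name): a dict with "K" (3x3 intrinsics, pixels), "dist" ([k1, k2, p1, p2, k3] as OpenCV has them; the pictures are not rectified), "T" (4x4, takes a point from camera to world coordinates). Camera axes: x right, y up, looking along -z (the intrinsics and any distortion apply to the point x, -y, -z); pixel columns grow to the right and rows downward; lengths in m; the calibration is good to about 2 mm. A picture is of the moment at which its call begins. calibration takes no time and is no camera call.
- env.sign_off(): hands the job in; it is judged then, once.
The state is a dict: "time_s": time; "qpos": joint angles; "joint_velocities": joint speeds; "effort": joint torques, N m; "tool_pos": TCP position; "tool_rot": TCP orientation; "force": force on the tool from outside, world axes, zero at the start; "wrist_torque": the same for the moment, N m; "grip_width": finger opening in m; "grasp_force": force on a finger pad.
Only numpy, scipy, OpenCV 4.12 (cv2) and the standard library are available. Lean on these libraries where they do the work, as an engineer would, in place of code of your own. Each camera call takes 0.05 s, during which the arm holds its last target. There are 200 camera calls.

TASK

The small wooden serving board lies upside down with its rubber feet in the air. Slide it up to the steel guard on the worktop and tip it up so that it stands on edge pressed against the guard, then lay it down the other way so that it rests flat on its four feet on the worktop, and let go of it. Then stand the salt shaker upright on the middle of the board, without upsetting the shaker or disturbing the tin, the mug and the spice jar.

Things in the scene. Friction and masses are not known exactly. Their poses are not given: they have to be found in the camera images.
- serving_board: Loose wooden paddle board, 250 g, handle away from the guard. Origin: middle of its panel, 120 (x) x 110 (y) x 16 mm thick (z). x runs to the handle; z points out of the underside with its four rubber feet, 20 mm wide, 6 mm high, at x +-42, y +-38 mm. The other face is smooth. At the start z is up, origin 8 mm above the worktop; turned over on its feet z is down, origin at 14 mm.
- board_handle (a point): Grip point of the board's handle, at x = +95 mm from the panel's middle, half-way through its thickness; axes as the board's. The flat handle is 28 mm wide (y), 16 mm thick, and runs from x = 60 to 130 mm. Gripped lightly (about 10 N) by its two sides, it pivots between the fingers about y as the board tips.
- board_edge (a point): Middle of the board's straight edge opposite the handle, at x = -60 mm from the panel's middle (155 mm from the grip point), half-way through its thickness; axes as the board's. It faces the guard, a few cm from it.
- guard: Low steel angle fixed to the worktop right of the hob, 280 mm long (y). Upright plate 50 mm high with a round top bead of 8 mm (top at 54 mm, 1 mm proud of the face). Origin: middle of the length, at the foot of the flat front face. The front looks along -x, towards the board (about world +y); a 50 mm foot flange lies behind. z up.
- shaker_centre (a point): Centre of the salt shaker (45 mm above its underside): glass cylinder with a domed grey top, 44 mm in diameter, 90 mm tall, 150 g, upright and loose on the worktop left of the hob; z up. On the turned board its centre is 67 mm above the worktop.
- tin: Bystander: food tin, 75 mm in diameter, 58 mm tall, near the back wall (at x = 0.72 m), to the right of the hob. Origin at the centre of its underside.
- mug: Bystander: dark and white mug, 97 mm tall, on the worktop behind the guard. Origin at the centre of its underside.
- spice_jar: Bystander: glass spice jar with red cap, 45 mm in diameter, 106 mm tall, behind the guard. Origin at the centre of its underside.
Things that resemble listed ones, but are neither listed nor needed, are in the scene too. What is shaped like the part that bears shaker_centre but yellow is not meant.

How it is judged (in metres and radians):
On the way, in this order (a step that is already met when the one before it is completed fails the run):
1. the serving board stands on edge (within 25 degrees of upright) pressed against the guard (angle between serving_board's own z axis and vertical between 1.14 and 2 rad and contact force between serving_board and guard above 0.2 N), for 0.1 s.
2. the board lies flat on its feet on the worktop, let go (angle between serving_board's own z axis and vertical above 3.04 rad and height (world z) of serving_board between 0.01 and 0.018 m and linear speed of serving_board below 0.02 m/s and contact force between serving_board and the fingers below 0.05 N), for 0.2 s.
At the end, for the whole second after the job is handed in: The board is at rest, flat on its four feet on the worktop (feet down within 6 degrees, not lying on the guard or anything else), and the salt shaker stands upright (within 8 degrees) on its serving face, its centre within 40 mm of the panel's middle along and across the board (angle between serving_board's own z axis and vertical above 3.04 rad and height (world z) of serving_board between 0.01 and 0.018 m and linear speed of serving_board below 0.02 m/s and x of shaker_centre in the frame of serving_board between -0.04 and 0.04 m and y of shaker_centre in the frame of serving_board between -0.04 and 0.04 m and z of shaker_centre in the frame of serving_board between -0.058 and -0.048 m and angle between shaker_centre's own z axis and vertical below 0.15 rad); the robot touches nothing.
It fails at once if the tin is shoved more than 30 mm (distance of tin from where it was at the start of the episode above 0.03 m).
It fails at once if the mug is shoved more than 30 mm (distance of mug from where it was at the start of the episode above 0.03 m).
It fails at once if the spice jar is shoved more than 30 mm (distance of spice_jar from where it was at the start of the episode above 0.03 m).
It fails at once if the salt shaker is tipped by more than 35 degrees (angle between shaker_centre's own z axis and vertical above 0.6 rad).
It also fails if it takes over 72 s, if anything falls off the work surface, if the arm or the gripper's body presses on something with over 40 N, if the wrist force passes 120 N, or if a joint passes its speed limit or range.

## Working session

There is one attempt and no reset: what is moved stays moved. The work goes in short steps, Python scripts to look and compute and a tool call to move; the robot and the scene stay as the last step left them, time stands still between calls to the robot, and variables do not carry over. Pictures are saved under pics/ and viewed, at most 10 in all, crops included, and the job is handed in when it is done.

Besides the shell and the picture viewer there is one more tool, called as name(argument=value, ...), one argument or row to a line, values as JSON. arm_command: Moves the arm, as the interface text tells. Its arguments: {"type":"object","properties":{"series":{"type":"array"},"grip":{"type":"number"},"grip_force":{"type":"number"}},"required":["series"]}

```bash
mkdir -p pics; cat > h.py <<'E'
import numpy as np, cv2
from cell import env, viewer
from scipy.spatial.transform import Rotation as R
def shot(n,f=None):
    p,d=viewer.read_camera(n); np.savez('last_'+n,p=p,d=d)
    if f: cv2.imwrite('pics/'+f,p)
    return p,d
def ray(n,uv):
    c=viewer.calibration(n); T=np.array(c['T'])
    q=cv2.undistortPoints(np.array(uv,float).reshape(-1,1,2),np.array(c['K']),np.array(c['dist']))[:,0]
    v=np.c_[q[:,0],-q[:,1],-np.ones(len(q))]
    return T[:3,3],v@T[:3,:3].T
def onz(n,uv,z):
    o,v=ray(n,uv); z=np.broadcast_to(z,len(v))
    return o+v*((z-o[2])/v[:,2])[:,None]
def dep(n,uv,d):
    o,v=ray(n,uv); dd=np.array([d[int(b),int(a)] for a,b in uv]); return o+v*dd[:,None]
def cloud(n,d):
    h,w=d.shape; u,v=np.meshgrid(np.arange(w),np.arange(h))
    o,r=ray(n,np.c_[u.ravel(),v.ravel()]); return (o+r*d.ravel()[:,None]).reshape(h,w,3)
E
python3 - <<'E'
from h import *
a,_=shot('scene','s0.png');b,_=shot('top','t0.png')
o=env.get_obs(); print(o)
for n in('scene','top'): print(viewer.calibration(n))
E
```

```text
{'time_s': 0.1, 'qpos': array([-64.51056521,  18.43420567,  -4.0166443 ,  83.1676494 ,
         1.29644463,  78.5408758 ,  -3.25835514]), 'joint_velocities': array([ 0.00353595, -0.03079431, -0.0482919 , -0.17038017, -0.00773791,
       -0.04136682,  0.07159355]), 'effort': array([ 3.73858938e-04, -4.92570162e+01, -4.05295528e-01, -3.13400745e+01,
       -6.40694308e-02,  3.95039900e-02,  7.63331764e-05]), 'tool_pos': array([0.27126481, 0.59016315, 0.22958021]), 'tool_rot': array([-1.79902586e+02,  6.51579944e-03,  1.55323149e+02]), 'force': array([-0.64729319, -0.18558255, -0.43549983]), 'wrist_torque': array([ 0.03848452,  0.01861747, -0.00909993]), 'grasp_force': 0.0, 'grip_width': 0.08757109806444913}
{'K': array([[536.18770499,   0.        , 288.90994405],
       [  0.        , 536.18770499, 201.56122113],
       [  0.        ,   0.        ,   1.        ]]), 'dist': array([-0.06502078,  0.        ,  0.        ,  0.        ,  0.        ]), 'T': array([[-0.49522995,  0.49054854, -0.71701425, -0.76905161],
       [-0.86874468, -0.28482939,  0.40516035,  0.66560974],
       [-0.00547591,  0.82354985,  0.56721747,  1.0901559 ],
       [ 0.        ,  0.        ,  0.        ,  1.        ]])}
{'K': array([[386.3938446 ,   0.        , 275.56945526],
       [  0.        , 386.3938446 , 213.91630944],
       [  0.        ,   0.        ,   1.        ]]), 'dist': array([-0.09758964,  0.        ,  0.        ,  0.        ,  0.        ]), 'T': array([[ 0.01905577,  0.98606457, -0.1652681 ,  0.33597852],
       [-0.99812336,  0.028383  ,  0.05426009,  0.01768735],
       [ 0.05819476,  0.16392398,  0.98475494,  1.31153293],
       [ 0.        ,  0.        ,  0.        ,  1.        ]])}
```

View pics/s0.png

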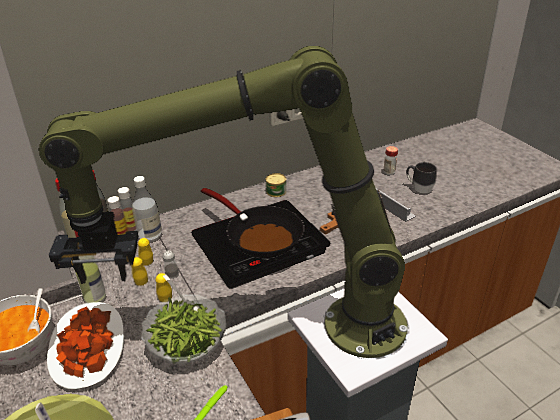

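View pics/t0.png

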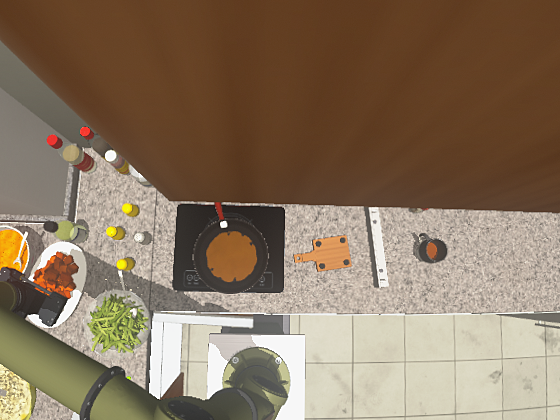

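Top view: board at about (325,255), handle to the left at (305,258), guard at (377,247), mug at (432,248). The shaker is the grey-topped one at (142,238) in top and (169,262) in scene. The yellow ones at (127,264), (115,232) and (130,210) are not meant. I'll check an enlarged crop and measure.

```bash
python3 - <<'E'
from h import *
t=np.load('last_top.npz');s=np.load('last_scene.npz')
a=cv2.resize(t['p'][195:295,90:200],None,fx=4,fy=4);b=cv2.resize(t['p'][200:300,285:455],None,fx=4,fy=4)
c=cv2.resize(s['p'][230:310,110:200],None,fx=4,fy=4)
im=np.zeros((800,800,3),np.uint8); im[:400,:440]=a; im[:320,440:800]=c; im[400:,:680]=b
cv2.imwrite('pics/c1.png',im)
P=cloud('top',t['d']); d=t['d']
print('depth ok',(d>0).mean()); 
# cabinet
for u,v in((300,50),(300,180),(300,200),(150,180),(500,190),(100,100)): print((u,v),P[v,u].round(3))
# heights map objects, top
hsv=cv2.cvtColor(t['p'],cv2.COLOR_BGR2HSV)
m=((hsv[...,0]>5)&(hsv[...,0]<22)&(hsv[...,1]>90)).astype(np.uint8); m[:, :288]=0; m[:,360:]=0; m[:225]=0;m[285:]=0
n,l,st,ce=cv2.connectedComponentsWithStats(m); i=1+st[1:,4].argmax(); print('board',st[i],ce[i])
ys,xs=np.where(l==i); q=onz('top',np.c_[xs,ys],0.016); print(cv2.minAreaRect((q[:,:2]*1000).astype(np.float32)))
# feet
g=((hsv[...,2]<90)).astype(np.uint8); g[:, :300]=0; g[:,356:]=0; g[:230]=0;g[275:]=0
n,l,st,ce=cv2.connectedComponentsWithStats(g)
for k in range(1,n):
    if st[k,4]>15: print('foot',ce[k].round(1),st[k,4],onz('top',[ce[k]],0.022)[0].round(4))
# guard points by height
for z0,z1,box,nm in((0.03,0.07,(355,395,200,295),'guard'),(0.05,0.12,(135,155,225,250),'shaker'),(0.05,.12,(405,450,225,275),'mug')):
    x0,x1,y0,y1=box; Q=P[y0:y1,x0:x1].reshape(-1,3); Q=Q[(Q[:,2]>z0)&(Q[:,2]<z1)]
    print(nm,len(Q),Q.mean(0).round(4),cv2.minAreaRect((Q[:,:2]*1000).astype(np.float32)),np.percentile(Q[:,2],[50,98]).round(3))
    if nm=='guard':
        top=Q[Q[:,2]>.045]; print(len(top),cv2.fitLine((top[:,:2]).astype(np.float32),cv2.DIST_L2,0,.01,.01).ravel())
Q=P[215:290,290:360]; print('z of board', np.percentile(Q[...,2],[5,50,95]))
E
```

```text
depth ok 0.9960501700680272
(300, 50) [0.421 0.002 1.18 ]
(300, 180) [ 0.423 -0.022  0.981]
(300, 200) [ 0.422 -0.032  0.894]
(150, 180) [0.422 0.114 0.967]
(500, 190) [ 0.422 -0.217  0.974]
(100, 100) [0.422 0.098 1.129]
board [ 294  235   58   37 1202] [327.66888519 253.46589018]
((419.8980407714844, -211.70611572265625), (109.07122039794922, 189.73268127441406), 9.40201473236084)
foot [341.9 239.8] 19 [ 0.4696 -0.2809  0.022 ]
foot [317.9 243.4] 19 [ 0.4556 -0.1983  0.022 ]
foot [345.8 262. ] 19 [ 0.3949 -0.2936  0.022 ]
foot [321.5 265.7] 22 [ 0.381  -0.2107  0.022 ]
guard 327 [ 0.4381 -0.3836  0.0472] ((448.7112731933594, -396.4247131347656), (275.7554626464844, 40.20182418823242), 7.6784749031066895) [0.05  0.058]
206 [ 0.9935374   0.11350492  0.43660018 -0.38335946]
shaker 133 [0.4548 0.3781 0.0775] ((457.1791076660156, 380.3976745605469), (36.44242858886719, 32.87839126586914), 1.9223315715789795) [0.084 0.094]
mug 388 [ 0.4404 -0.5723  0.0778] ((438.0718688964844, -569.9277954101562), (102.10340118408203, 80.78038024902344), 63.8616943359375) [0.079 0.1  ]
z of board [-0.00301407  0.00216067  0.02012546]
```

View pics/c1.png

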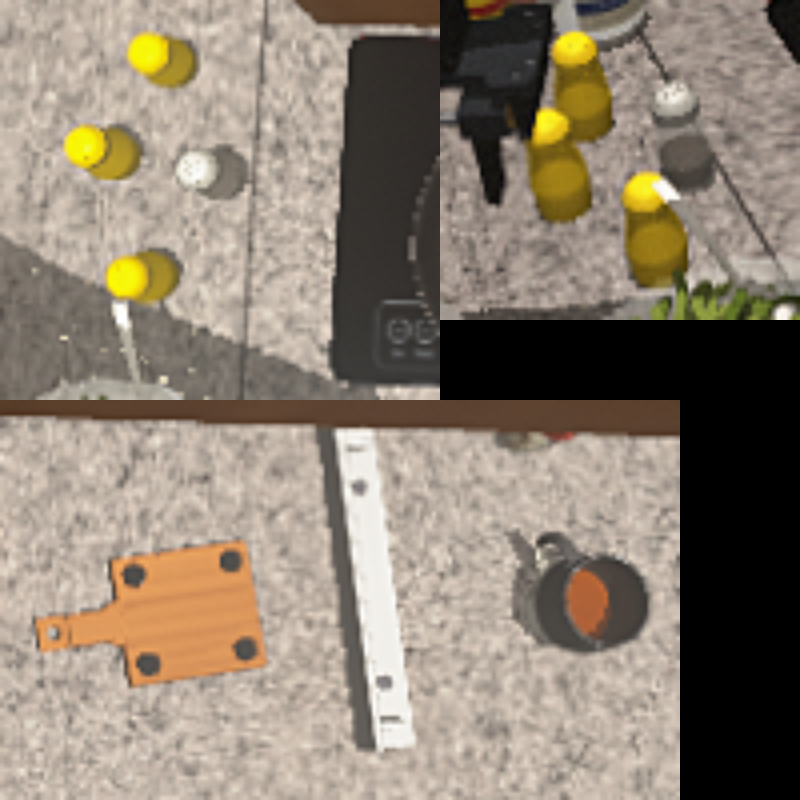

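The crop confirms the grey-domed shaker at top (139.5,237.5), with the yellow ones as distractors. Crop row 3 shows the board's four feet up and the guard face to its right. Next I'll work out the approach moves.

```bash
cat >> h.py <<'E'
def plan(wps,start=None):
    """waypoints x,y,z,yaw -> mm shift in tool axes at previous waypoint, turn rad"""
    if start is None:
        o=env.get_obs(); start=[*o['tool_pos'],o['tool_rot'][2]]
        print('now',np.round(o['tool_pos'],4),o['tool_rot'].round(2),'F',o['force'].round(2),'w',round(o['grip_width'],4),'q',o['qpos'].round(1),'t',o['time_s'])
    p=np.array(start,float)
    for w in wps:
        w=np.array(w,float); Rm=R.from_euler('xyz',[180,0,p[3]],degrees=True)
        s=Rm.inv().apply(w[:3]-p[:3])*1000; print(np.round(s,1),'len',round(np.linalg.norm(s)),'turn',round(np.radians(-(w[3]-p[3])),3)); p=w
E
python3 - <<'E'
from h import *
plan([(.47,.2,.23,155.3),(.411,-.157,.12,99.6),(.411,-.157,.011,99.6)])
t=np.load('last_top.npz');s=np.load('last_scene.npz')
print('shaker top', onz('top',[(139.7,237.7)],.082))
P=cloud('top',t['d']);Q=P[225:250,130:155].reshape(-1,3);Q=Q[(Q[:,2]>.07)&(Q[:,2]<.1)];print(Q.mean(0),np.ptp(Q,0))
print('scene', onz('scene',[(110+235/4,230+97/4)],.082))
f=np.array([[.4696,-.2809],[.4556,-.1983],[.3949,-.2936],[.381,-.2107]]);print(f.mean(0))
E
```

```text
now [0.2713 0.5902 0.2296] [-1.7990e+02  1.0000e-02  1.5532e+02] F [-0.65 -0.19 -0.44] w 0.0876 q [-64.5  18.4  -4.   83.2   1.3  78.5  -3.3] t 0.1
[-343.5 -271.6   -0.4] len 438 turn 0.0
[ -95.6 -349.   110. ] len 378 turn 0.972
[  0.  -0. 109.] len 109 turn -0.0
shaker top [[0.45340072 0.38021664 0.082     ]]
[0.45554324 0.38155218 0.08518218] [0.03247856 0.03203103 0.02590756]
scene [[0.44597193 0.38272883 0.082     ]]
[ 0.425275 -0.245875]
```

arm_command(
  series=[
    [[-39,-31,0],0],
    [[-78,-62,0],0],
    [[-117,-93,0],0],
    [[-156,-124,0],0],
    [[-172,-136,0],0],
  ],
  grip=-0.1,
  grip_force=10,
)

```text
time_s: 0.6
tool_pos: [0.3741, 0.3896, 0.2304]
tool_rot: [-179.9, 0.1, 154.9]
force: [0.2, 0.4, 0.2]
grip_width: 0.0548
grasp_force: 0.0
```

arm_command(
  series=[
    [[-39,-31,0],0],
    [[-78,-62,0],0],
    [[-117,-93,0],0],
    [[-156,-124,0],0],
    [[-172,-136,0],0],
  ],
)

```text
time_s: 1.1
tool_pos: [0.4725, 0.1938, 0.2305]
tool_rot: [-179.9, 0.1, 154.9]
force: [-0.2, -0.4, -0.9]
grip_width: 0.0479
grasp_force: 0.0
```

arm_command(
  series=[
    [[-10,-36,10],0],
    [[-20,-72,20],0],
    [[-30,-108,30],0],
    [[-40,-144,40],0],
    [[-48,-174,50],0],
  ],
)

```text
time_s: 1.6
tool_pos: [0.4406, 0.0195, 0.1799]
tool_rot: [-180.0, -0.0, 155.2]
force: [0.4, -0.7, -0.0]
grip_width: 0.0476
grasp_force: 0.0
```

arm_command(
  series=[
    [[-10,-36,10],0.14],
    [[-20,-72,20],0.28],
    [[-30,-108,30],0.42],
    [[-40,-144,40],0.56],
    [[-48,-174,50],0.7],
  ],
)

```text
time_s: 2.1
tool_pos: [0.4115, -0.1584, 0.1301]
tool_rot: [180.0, -0.0, 114.8]
force: [0.8, -0.2, 0.0]
grip_width: 0.0479
grasp_force: 0.0
```

arm_command(
  series=[
    [[0,0,0],0.14],
    [[0,0,0],0.27],
    [[0,0,0],0.27],
    [[0,0,0],0.27],
    [[0,0,0],0.27],
  ],
)

```text
time_s: 2.6
tool_pos: [0.4124, -0.1562, 0.1305]
tool_rot: [180.0, -0.0, 99.9]
force: [0.1, 0.4, 0.5]
grip_width: 0.048
grasp_force: 0.0
```

arm_command(
  series=[
    [[0,0,30],0],
    [[0,0,60],0],
    [[0,0,85],0],
    [[0,0,105],0],
    [[0,0,119],0],
  ],
)

```text
time_s: 3.1
tool_pos: [0.4117, -0.1561, 0.0102]
tool_rot: [-179.9, -0.0, 99.9]
force: [-0.4, -0.7, -0.0]
grip_width: 0.0477
grasp_force: 0.0
```

arm_command(
  series=[
    [[0,0,0],0],
    [[0,0,0],0],
    [[0,0,0],0],
    [[0,0,0],0],
    [[0,0,0],0],
  ],
  grip=1,
  grip_force=10,
)

```text
time_s: 3.6
tool_pos: [0.4129, -0.1565, 0.0123]
tool_rot: [179.9, -0.0, 99.7]
force: [-1.4, 0.6, 4.2]
grip_width: 0.0286
grasp_force: 9.9
```

```bash
python3 - <<'E'
from h import *
p,d=shot('top'); q,_=shot('scene')
im=np.zeros((600,700,3),np.uint8)
im[:270,:510]=cv2.resize(p[205:295,285:455],None,fx=3,fy=3); im[270:,:660]=cv2.resize(q[180:290,300:520],None,fx=3,fy=3)
cv2.imwrite('pics/g1.png',im)
o=env.get_obs();print(o['tool_pos'],o['grip_width'],o['grasp_force'],o['force'],o['qpos'].round(1))
E
```

```text
[ 0.41286812 -0.15646521  0.01228031] 0.028339355896477406 9.93776723742485 [-2.31214911  1.05308609  5.03835928] [-15.4   7.4  34.5 125.7  -5.7  48.3  32.4]
```

View pics/g1.png

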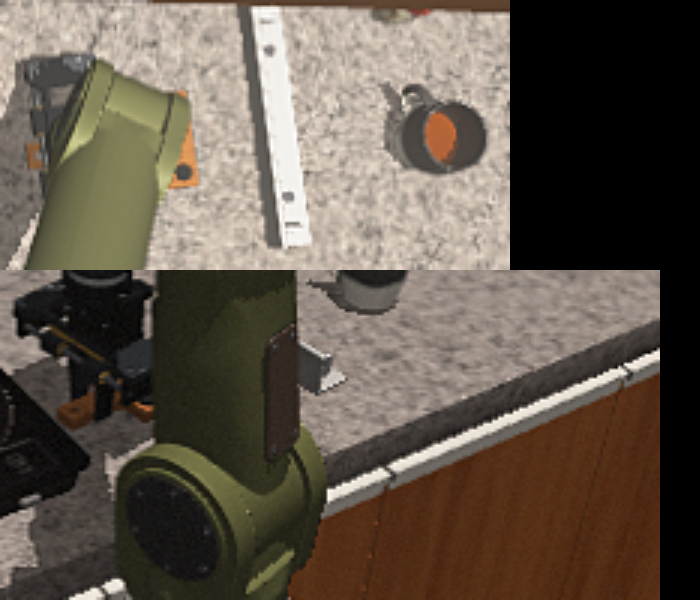

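The fingers straddle the handle at crop (85,135) and the opening reads 28 mm. The board is gripped, so I'll slide it to the guard.

arm_command(
  series=[
    [[-10,0,0],0.01],
    [[-22,0,0],0.025],
    [[-35,0,0],0.04],
    [[-48,0,0],0.055],
    [[-60,0,0],0.055],
  ],
)

```text
time_s: 4.2
tool_pos: [0.4234, -0.2145, 0.0121]
tool_rot: [179.9, -0.1, 96.6]
force: [-1.3, 6.0, 7.8]
grip_width: 0.0282
grasp_force: 9.9
```

arm_command(
  series=[
    [[-4,0,0],0],
    [[-8,0,0],0],
    [[-11,0,0],0],
    [[-13,0,0],0],
    [[-15,0,0],0],
  ],
)

```text
time_s: 4.7
tool_pos: [0.425, -0.2284, 0.0121]
tool_rot: [180.0, -0.2, 96.6]
force: [-1.2, 6.9, 9.0]
grip_width: 0.0282
grasp_force: 9.9
```

arm_command(
  series=[
    [[-1,0,0],0],
    [[-2,0,0],0],
    [[-3,0,0],0],
    [[-3,0,0],0],
    [[-3,0,0],0],
  ],
)

```text
time_s: 5.2
tool_pos: [0.4252, -0.2303, 0.0121]
tool_rot: [180.0, -0.3, 96.7]
force: [-1.5, 9.3, 10.5]
grip_width: 0.0276
grasp_force: 10.0
```

arm_command(
  series=[
    [[-1,0,-20],0],
    [[-4,0,-39],0],
    [[-9,0,-57],0],
    [[-17,0,-74],0],
    [[-28,0,-90],0],
  ],
)

```text
time_s: 5.7
tool_pos: [0.4275, -0.2603, 0.1018]
tool_rot: [-180.0, -0.1, 96.7]
force: [-0.3, 0.9, -2.2]
grip_width: 0.0275
grasp_force: 10.0
```

arm_command(
  series=[
    [[-12,0,-14],0],
    [[-27,0,-26],0],
    [[-42,0,-36],0],
    [[-58,0,-43],0],
    [[-75,0,-49],0],
  ],
)

```text
time_s: 6.2
tool_pos: [0.4365, -0.3357, 0.1506]
tool_rot: [180.0, -0.0, 96.6]
force: [-0.9, -0.3, -3.3]
grip_width: 0.0276
grasp_force: 10.0
```

```bash
python3 - <<'E'
from h import *
p,d=shot('top'); q,_=shot('scene')
im=np.zeros((600,700,3),np.uint8)
im[:270,:510]=cv2.resize(p[205:295,285:455],None,fx=3,fy=3); im[270:,:660]=cv2.resize(q[130:240,300:520],None,fx=3,fy=3)
cv2.imwrite('pics/g2.png',im)
o=env.get_obs();print(o['tool_pos'],o['grip_width'],o['grasp_force'],o['force'],o['qpos'].round(1))
E
```

```text
[ 0.43611515 -0.33819154  0.15096409] 0.027960809881746738 9.999005648291686 [0.70329786 0.41863638 3.56479029] [ -2.8  11.2  42.3 104.5  -8.1  67.2  48.6]
```

View pics/g2.png

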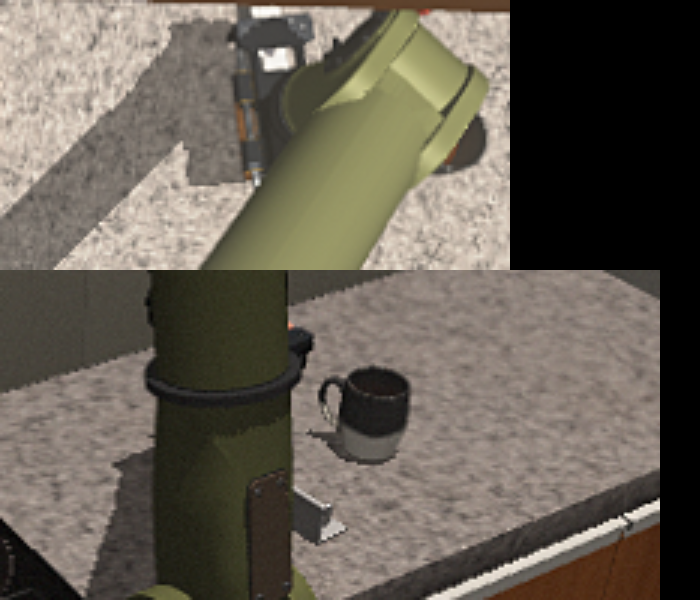

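The crop shows the board steep, with only an orange strip visible at (240,120) between the fingers, beside the guard. I'll press it upright.

arm_command(
  series=[
    [[-13,0,-3],0],
    [[-26,0,-3],0],
    [[-36,0,-3],0],
    [[-40,0,-2],0],
    [[-43,0,-2],0],
  ],
)

```text
time_s: 6.8
tool_pos: [0.4416, -0.3792, 0.1529]
tool_rot: [180.0, 0.0, 96.6]
force: [-0.5, 1.7, 4.2]
grip_width: 0.0277
grasp_force: 10.0
```

arm_command(
  series=[
    [[-2,0,0],0],
    [[-4,0,0],0],
    [[-6,0,0],0],
    [[-8,0,0],0],
    [[-10,0,0],0],
  ],
)

```text
time_s: 7.3
tool_pos: [0.4426, -0.3882, 0.1523]
tool_rot: [180.0, -0.0, 96.6]
force: [0.1, 0.9, 1.9]
grip_width: 0.028
grasp_force: 10.0
```

arm_command(
  series=[
    [[-2,0,0],0],
    [[-4,0,0],0],
    [[-6,0,0],0],
    [[-8,0,0],0],
    [[-8,0,0],0],
  ],
)

```text
time_s: 7.8
tool_pos: [0.4431, -0.3964, 0.1519]
tool_rot: [-180.0, -0.0, 96.6]
force: [-0.4, 0.7, -2.9]
grip_width: 0.0279
grasp_force: 10.0
```

```bash
python3 - <<'E'
from h import *
o=env.get_obs();print(o['tool_pos'],o['grip_width'],o['grasp_force'],o['force'],o['wrist_torque'])
p,d=shot('top'); P=cloud('top',d)
im=cv2.resize(p[205:295,340:460],None,fx=5,fy=5);cv2.imwrite('pics/g3.png',im)
hsv=cv2.cvtColor(p,cv2.COLOR_BGR2HSV)
m=((hsv[...,0]>5)&(hsv[...,0]<22)&(hsv[...,1]>120)); m[:, :340]=0; m[:,400:]=0; m[:212]=0;m[290:]=0
ys,xs=np.where(m);print(len(xs)); 
for u,v in list(zip(xs,ys))[::max(1,len(xs)//25)]: print(u,v,P[v,u].round(3))
E
```

```text
[ 0.44312888 -0.39640326  0.15193996] 0.02791891430535119 9.999168523354456 [-0.39750454  0.74336405 -2.94532539] [ 0.31770958 -0.17013625 -0.03097528]
130
375 230 [ 0.493 -0.366  0.118]
375 231 [ 0.49  -0.365  0.121]
377 232 [ 0.487 -0.372  0.119]
378 233 [ 0.484 -0.375  0.121]
379 234 [ 0.481 -0.378  0.121]
378 235 [ 0.477 -0.374  0.123]
378 236 [ 0.474 -0.375  0.121]
379 237 [ 0.471 -0.378  0.12 ]
377 239 [ 0.465 -0.372  0.118]
379 240 [ 0.461 -0.375  0.128]
381 241 [ 0.455 -0.373  0.154]
386 243 [ 0.447 -0.382  0.174]
390 244 [ 0.443 -0.388  0.191]
391 245 [ 0.44  -0.391  0.19 ]
384 248 [ 0.433 -0.378  0.166]
382 250 [ 0.429 -0.383  0.133]
364 252 [ 0.43  -0.359  0.016]
379 253 [ 0.42  -0.376  0.122]
381 254 [ 0.417 -0.382  0.123]
382 255 [ 0.414 -0.385  0.125]
379 257 [ 0.408 -0.376  0.122]
379 258 [ 0.405 -0.376  0.122]
380 259 [ 0.401 -0.379  0.124]
382 260 [ 0.398 -0.385  0.123]
380 262 [ 0.392 -0.378  0.124]
377 263 [ 0.39  -0.374  0.106]
```

View pics/g3.png

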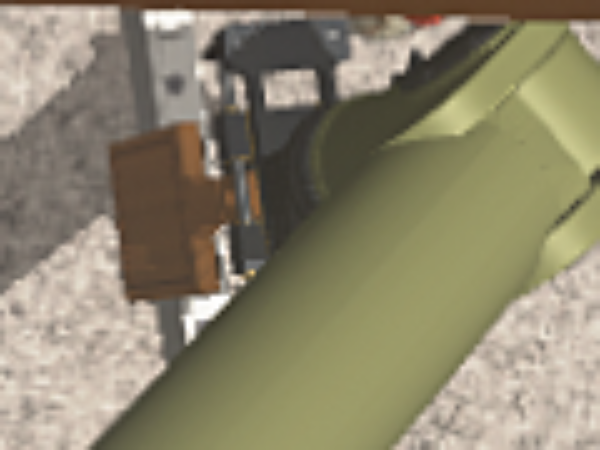

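The crop shows the board upright, leaning about 10° onto the guard, with the panel at (165,215) and the handle at (240,200). One slightly firmer push will make the contact certain.

arm_command(
  series=[
    [[-2,0,1],0],
    [[-4,0,2],0],
    [[-6,0,2],0],
    [[-8,0,2],0],
    [[-8,0,2],0],
  ],
)

```text
time_s: 8.35
tool_pos: [0.4442, -0.4046, 0.1504]
tool_rot: [-180.0, -0.0, 96.6]
force: [-0.1, 1.5, -1.7]
grip_width: 0.028
grasp_force: 10.0
```

arm_command(
  series=[
    [[0,0,0],0],
    [[0,0,0],0],
    [[0,0,0],0],
    [[0,0,0],0],
    [[0,0,0],0],
  ],
)

```text
time_s: 8.85
tool_pos: [0.4442, -0.4044, 0.1505]
tool_rot: [-180.0, 0.0, 96.6]
force: [-0.2, 1.3, -3.1]
grip_width: 0.0277
grasp_force: 10.0
```

```bash
python3 - <<'E'
from h import *
a=[]
for i in range(4):
    p,d=shot('top'); a.append(env.get_obs()['force'])
print(np.mean(a,0),np.std(a,0)); P=cloud('top',d)
hsv=cv2.cvtColor(p,cv2.COLOR_BGR2HSV)
m=((hsv[...,0]>5)&(hsv[...,0]<22)&(hsv[...,1]>120)); m[:, :355]=0; m[:,400:]=0; m[:225]=0;m[290:]=0
Q=P[m]; n=Q-np.array([.443,-.379,0]); g=np.c_[n[:,:2]@[-.1135,.9935],n[:,2],n[:,:2]@[.9935,.1135]]
f=g[(abs(g[:,2])<.06)]
for z0 in np.arange(0,.2,.015):
    k=f[(f[:,1]>=z0)&(f[:,1]<z0+.015)]
    if len(k): print(round(z0,3),len(k),np.percentile(k[:,0],[10,50,90]).round(4))
E
```

```text
[-0.78343255  0.90762476 -2.77898561] [0.38928757 0.30161192 0.29087493]
0.0 4 [0.0194 0.0204 0.0209]
0.015 9 [0.0209 0.0223 0.023 ]
0.03 3 [0.0163 0.0184 0.0203]
0.045 2 [0.0143 0.0154 0.0164]
0.09 4 [0.0043 0.0061 0.0089]
0.105 40 [-0.01   -0.0058  0.0016]
0.12 53 [-0.0071 -0.0028  0.0015]
0.135 1 [-0.0026 -0.0026 -0.0026]
0.15 2 [-0.0042 -0.0034 -0.0026]
0.165 11 [-0.0095 -0.0089 -0.004 ]
0.18 18 [-0.0218 -0.018  -0.0137]
```

The board's smooth face leans 12.6°, its underside is on the bead, and the reaction is about 1 N, so it stands pressed against the guard. Next I'll lift it away and turn it half round (joint 7 goes down), so the feet face away from the guard.

arm_command(
  series=[
    [[12,0,-6],0],
    [[30,0,-18],0],
    [[52,0,-32],0],
    [[80,0,-45],0],
    [[104,0,-50],0],
  ],
)

```text
time_s: 9.55
tool_pos: [0.433, -0.3, 0.2024]
tool_rot: [179.8, 0.1, 96.6]
force: [-0.0, -0.5, -2.1]
grip_width: 0.0278
grasp_force: 10.0
```

arm_command(
  series=[
    [[0,0,0],-0.08],
    [[0,0,0],-0.21],
    [[0,0,0],-0.35],
    [[0,0,0],-0.49],
    [[0,0,0],-0.63],
  ],
)

```text
time_s: 10.05
tool_pos: [0.4326, -0.3007, 0.2013]
tool_rot: [179.9, 0.1, 133.0]
force: [-0.2, 0.2, -1.9]
grip_width: 0.0277
grasp_force: 10.0
```

arm_command(
  series=[
    [[0,0,0],-0.14],
    [[0,0,0],-0.28],
    [[0,0,0],-0.42],
    [[0,0,0],-0.56],
    [[0,0,0],-0.7],
  ],
)

```text
time_s: 10.55
tool_pos: [0.4326, -0.3007, 0.2012]
tool_rot: [-180.0, 0.1, 173.1]
force: [0.1, -0.2, -3.2]
grip_width: 0.0278
grasp_force: 10.0
```

arm_command(
  series=[
    [[0,0,0],-0.14],
    [[0,0,0],-0.28],
    [[0,0,0],-0.42],
    [[0,0,0],-0.56],
    [[0,0,0],-0.7],
  ],
)

```text
time_s: 11.05
tool_pos: [0.433, -0.3005, 0.1996]
tool_rot: [180.0, -0.2, -152.8]
force: [0.0, 0.6, -2.2]
grip_width: 0.0279
grasp_force: 10.0
```

arm_command(
  series=[
    [[0,0,0],-0.14],
    [[0,0,0],-0.28],
    [[0,0,0],-0.42],
    [[0,0,0],-0.56],
    [[0,0,0],-0.7],
  ],
)

```text
time_s: 11.55
tool_pos: [0.4272, -0.3007, 0.1811]
tool_rot: [177.8, -3.0, -143.3]
force: [-0.5, -0.4, -3.4]
grip_width: 0.028
grasp_force: 10.0
```

arm_command(
  series=[
    [[0,0,0],-0.14],
    [[0,0,0],-0.28],
    [[0,0,0],-0.41],
    [[0,0,0],-0.41],
    [[0,0,0],-0.41],
  ],
)

```text
time_s: 12.05
tool_pos: [0.4395, -0.3091, 0.1661]
tool_rot: [175.7, -3.1, -122.2]
force: [-1.2, -1.1, -4.1]
grip_width: 0.0276
grasp_force: 10.0
```

```bash
python3 - <<'E'
from h import *
p,d=shot('top'); P=cloud('top',d); q,_=shot('scene')
im=np.zeros((600,700,3),np.uint8)
im[:270,:510]=cv2.resize(p[205:295,285:455],None,fx=3,fy=3); im[270:,:660]=cv2.resize(q[130:240,300:520],None,fx=3,fy=3)
cv2.imwrite('pics/g4.png',im)
plan([])
hsv=cv2.cvtColor(p,cv2.COLOR_BGR2HSV)
m=((hsv[...,0]>5)&(hsv[...,0]<22)&(hsv[...,1]>120)); m[:, :320]=0; m[:,410:]=0; m[:225]=0;m[290:]=0
Q=P[m]; n=Q-np.array([.443,-.379,0]); g=np.c_[n[:,:2]@[-.1135,.9935],n[:,2],n[:,:2]@[.9935,.1135]]
for z0 in np.arange(0,.3,.02):
    k=g[(g[:,1]>=z0)&(g[:,1]<z0+.02)]
    if len(k): print(round(z0,3),len(k),np.percentile(k[:,0],[10,50,90]).round(4))
E
```

```text
now [ 0.4454 -0.2982  0.1685] [ 175.95   -2.68 -121.28] F [ 0.42  1.01 -2.28] w 0.0281 q [ 90.7  30.7 -79.   99.   31.7  81.5 154.1] t 12.15
0.02 1 [0.0749 0.0749 0.0749]
0.12 8 [0.066  0.0695 0.0727]
0.24 4 [0.086  0.1213 0.1245]
0.26 2 [0.0821 0.0849 0.0877]
```

View pics/g4.png

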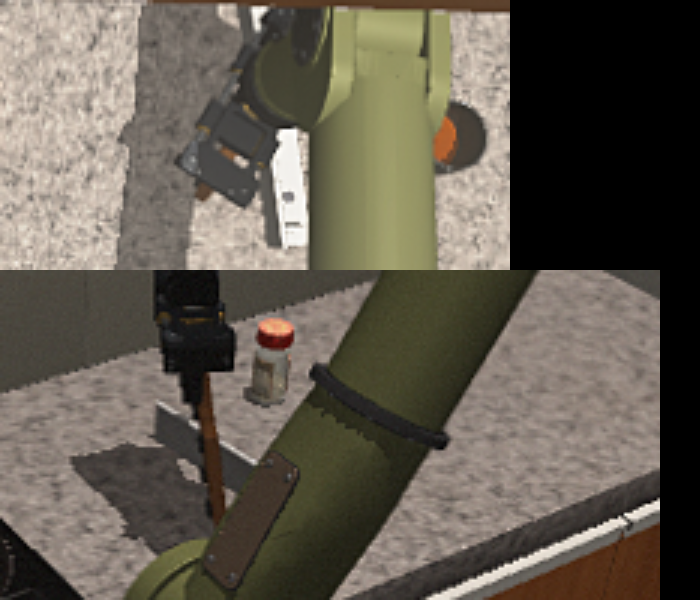

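The turn ran the wrong way round to the joint limits (q7 at 154). The crop shows the board hanging freely at (215,450), still held and leaning. I'll unwind to the original yaw and lay it down without a half turn: the lower edge goes away from the guard and the handle goes towards it, and there are 27 cm of free worktop.

arm_command(
  series=[
    [[0,0,0],0.14],
    [[0,0,0],0.28],
    [[0,0,0],0.42],
    [[0,0,0],0.56],
    [[0,0,0],0.7],
  ],
)

```text
time_s: 12.65
tool_pos: [0.4472, -0.2951, 0.1715]
tool_rot: [179.0, -4.7, -161.4]
force: [0.3, -0.2, -2.9]
grip_width: 0.0282
grasp_force: 10.0
```

arm_command(
  series=[
    [[0,0,0],0.14],
    [[0,0,0],0.28],
    [[0,0,0],0.42],
    [[0,0,0],0.56],
    [[0,0,0],0.7],
  ],
)

```text
time_s: 13.15
tool_pos: [0.4473, -0.295, 0.1716]
tool_rot: [-177.7, -4.2, 158.4]
force: [-0.1, -0.2, -2.8]
grip_width: 0.028
grasp_force: 10.0
```

arm_command(
  series=[
    [[0,0,0],0.14],
    [[0,0,0],0.28],
    [[0,0,0],0.42],
    [[0,0,0],0.56],
    [[0,0,0],0.7],
  ],
)

```text
time_s: 13.65
tool_pos: [0.4474, -0.2949, 0.1716]
tool_rot: [-175.6, -1.8, 118.3]
force: [0.5, -0.3, -3.1]
grip_width: 0.0277
grasp_force: 10.0
```

```bash
python3 - <<'E'
from h import *
plan([(.433,-.3,.2,96.6)])
E
```

```text
now [ 0.4474 -0.2949  0.1716] [-175.58   -1.78  118.31] F [ 0.49 -0.29 -3.07] w 0.0277 q [ 76.   16.8 -55.   99.3  16.5  75.8  45.4] t 13.65
[  2.3 -15.1 -28.4] len 32 turn 0.379
```

arm_command(
  series=[
    [[1,-6,-12],0.1],
    [[1,-12,-24],0.2],
    [[1,-14,-30],0.3],
    [[1,-14,-30],0.38],
    [[1,-14,-30],0.38],
  ],
)

```text
time_s: 14.15
tool_pos: [0.4371, -0.3007, 0.2027]
tool_rot: [-175.2, -0.0, 96.9]
force: [-0.7, -0.3, -2.9]
grip_width: 0.0281
grasp_force: 10.0
```

```bash
cat >> h.py <<'E'
def go(wps):
    """world waypoints (x,y,z,turn rad about tool z) with the measured tool axes, chained"""
    o=env.get_obs(); Rm=R.from_euler('xyz',o['tool_rot'],degrees=True); p=o['tool_pos']
    print('now',p.round(4),o['tool_rot'].round(2),'toolz',Rm.as_matrix()[:,2].round(3),'tooly',Rm.as_matrix()[:,1].round(3),'F',o['force'].round(2),'w',round(o['grip_width'],4),'q',o['qpos'].round(1),'t',o['time_s'])
    for w in wps:
        w=np.array(w,float); s=Rm.inv().apply(w[:3]-p)*1000; print(np.round(s,1),'len',round(np.linalg.norm(s))); p=w[:3]; Rm=Rm*R.from_rotvec([0,0,w[3]])
E
python3 - <<'E'
from h import *
go([])
p,d=shot('top'); P=cloud('top',d); q,_=shot('scene')
im=np.zeros((600,700,3),np.uint8)
im[:270,:510]=cv2.resize(p[205:295,285:455],None,fx=3,fy=3); im[270:,:660]=cv2.resize(q[130:240,300:520],None,fx=3,fy=3)
cv2.imwrite('pics/g5.png',im)
hsv=cv2.cvtColor(p,cv2.COLOR_BGR2HSV)
m=((hsv[...,0]>5)&(hsv[...,0]<22)&(hsv[...,1]>120)); m[:, :310]=0; m[:,410:]=0; m[:225]=0;m[290:]=0
Q=P[m]; n=Q-np.array([.443,-.379,0]); g=np.c_[n[:,:2]@[-.1135,.9935],n[:,2],n[:,:2]@[.9935,.1135]]
for z0 in np.arange(0,.3,.02):
    k=g[(g[:,1]>=z0)&(g[:,1]<z0+.02)]
    if len(k): print(round(z0,3),len(k),np.percentile(k[:,0],[10,50,90]).round(4))
E
```

```text
now [ 0.4371 -0.3007  0.2027] [-1.7524e+02 -2.0000e-02  9.6910e+01] toolz [-0.082 -0.01  -0.997] tooly [ 0.989  0.12  -0.083] F [-0.71 -0.26 -2.92] w 0.0281 q [ 75.7  13.3 -52.1  97.9  13.2  78.3  27.7] t 14.15
0.06 4 [0.1128 0.1144 0.1152]
0.08 2 [0.1106 0.111  0.1113]
0.1 3 [0.108  0.1084 0.1089]
0.12 3 [0.1056 0.1063 0.107 ]
0.14 1 [0.1029 0.1029 0.1029]
0.16 98 [0.0918 0.0973 0.1022]
0.18 5 [0.0936 0.0975 0.0996]
0.2 3 [0.096  0.0961 0.0973]
0.22 5 [0.085  0.086  0.0931]
0.24 11 [0.0869 0.0885 0.0905]
0.28 5 [0.1007 0.106  0.1123]
```

View pics/g5.png

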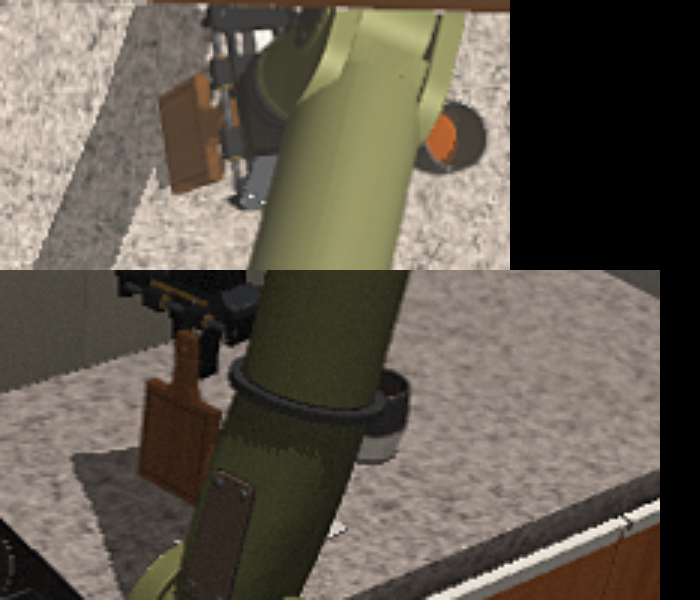

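The board hangs at yaw 97°, leaning 8° with its bottom edge away from the guard (crop (190,130)). That's the lean I need. The gripper kept a tilt of about 4.7° along its closing line, which I'll compensate for. I'll carry the board away from the guard and lower it until the edge touches.

arm_command(
  series=[
    [[15,0,2],0],
    [[40,1,8],0],
    [[68,2,16],0],
    [[94,2,24],0],
    [[106,3,30],0],
  ],
)

```text
time_s: 14.75
tool_pos: [0.4233, -0.1932, 0.1706]
tool_rot: [-175.1, -0.2, 97.0]
force: [0.3, 0.7, -2.6]
grip_width: 0.0278
grasp_force: 10.0
```

arm_command(
  series=[
    [[0,0,3],0],
    [[0,1,7],0],
    [[0,1,11],0],
    [[0,1,15],0],
    [[0,1,18],0],
  ],
)

```text
time_s: 15.25
tool_pos: [0.4237, -0.1989, 0.1543]
tool_rot: [-175.2, -0.1, 96.7]
force: [-2.5, -2.6, 15.4]
grip_width: 0.0279
grasp_force: 10.0
```

arm_command(
  series=[
    [[-9,0,1],0],
    [[-18,0,3],0],
    [[-27,0,5],0],
    [[-37,1,8],0],
    [[-45,1,12],0],
  ],
)

```text
time_s: 15.75
tool_pos: [0.4289, -0.2443, 0.1414]
tool_rot: [-175.2, -0.1, 96.7]
force: [-2.4, -3.5, 9.1]
grip_width: 0.0282
grasp_force: 10.0
```

```bash
cat > look.py <<'E'
from h import *
go([])
p,d=shot('top'); P=cloud('top',d)
hsv=cv2.cvtColor(p,cv2.COLOR_BGR2HSV)
m=((hsv[...,0]>5)&(hsv[...,0]<22)&(hsv[...,1]>120)); m[:, :290]=0; m[:,410:]=0; m[:225]=0;m[290:]=0
Q=P[m]; n=Q-np.array([.443,-.379,0]); g=np.c_[n[:,:2]@[-.1135,.9935],n[:,2],n[:,:2]@[.9935,.1135]]
for z0 in np.arange(0,.3,.015):
    k=g[(g[:,1]>=z0)&(g[:,1]<z0+.015)]
    if len(k): print(round(z0,3),len(k),np.percentile(k[:,0],[10,50,90]).round(4),np.percentile(k[:,2],[5,95]).round(3))
E
python3 look.py
```

```text
now [ 0.4289 -0.2443  0.1414] [-1.7518e+02 -9.0000e-02  9.6680e+01] toolz [-0.084 -0.008 -0.996] tooly [ 0.99   0.116 -0.084] F [-2.42 -3.51  9.1 ] w 0.0282 q [ 74.   11.9 -53.8 106.7  12.4  71.   22.5] t 15.75
0.0 6 [0.2154 0.2166 0.2174] [-0.024  0.038]
0.015 7 [0.2118 0.2155 0.2171] [-0.049  0.043]
0.03 2 [0.2024 0.2042 0.2061] [0.032 0.042]
0.045 2 [0.2017 0.2029 0.2042] [0.044 0.044]
0.06 4 [0.1918 0.1936 0.1962] [0.033 0.047]
0.075 7 [0.1877 0.1885 0.1908] [-0.034  0.037]
0.09 10 [0.1798 0.1831 0.1853] [-0.055  0.049]
0.105 56 [0.1626 0.169  0.1745] [-0.043  0.051]
0.12 43 [0.1625 0.1684 0.1725] [-0.051  0.018]
0.135 7 [0.1637 0.1653 0.1669] [-0.004  0.013]
0.15 14 [0.157  0.1587 0.1614] [-0.002  0.015]
0.165 4 [0.1477 0.1488 0.1494] [0.001 0.014]
0.18 3 [0.1483 0.1488 0.149 ] [-0.003  0.016]
0.225 1 [0.1634 0.1634 0.1634] [-0.037 -0.037]
```

arm_command(
  series=[
    [[-10,0,3],0],
    [[-26,1,12],0],
    [[-41,2,24],0],
    [[-54,3,38],0],
    [[-65,5,53],0],
  ],
)

```text
time_s: 16.3
tool_pos: [0.4364, -0.3085, 0.0865]
tool_rot: [-175.2, -0.2, 96.7]
force: [-1.0, -1.2, 1.1]
grip_width: 0.0281
grasp_force: 10.0
```

```bash
python3 look.py
```

```text
now [ 0.4364 -0.3085  0.0865] [-1.7516e+02 -1.6000e-01  9.6650e+01] toolz [-0.084 -0.007 -0.996] tooly [ 0.99   0.116 -0.084] F [-1.02 -1.22  1.07] w 0.0281 q [ 72.7  21.2 -49.5 104.6  20.   67.   22.5] t 16.3
0.0 7 [0.2199 0.2218 0.2233] [-0.022  0.048]
0.015 166 [0.2075 0.2141 0.2205] [-0.052  0.044]
0.03 190 [0.1903 0.1978 0.2053] [-0.048  0.046]
0.045 201 [0.1703 0.1801 0.188 ] [-0.049  0.048]
0.06 186 [0.151  0.159  0.1681] [-0.049  0.051]
0.075 184 [0.1306 0.1408 0.1498] [-0.048  0.05 ]
0.09 84 [0.1128 0.1233 0.1321] [-0.04   0.017]
0.105 48 [0.0951 0.1027 0.1108] [-0.006  0.016]
0.12 10 [0.083  0.0887 0.0979] [-0.004  0.018]
0.15 1 [0.0904 0.0904 0.0904] [0.029 0.029]
0.165 1 [0.1038 0.1038 0.1038] [-0.037 -0.037]
```

```bash
python3 - <<'E'
from h import *
p=np.load('last_top.npz')['p']; q,_=shot('scene')
im=np.zeros((600,800,3),np.uint8)
im[:300,:500]=cv2.resize(p[215:275,300:400],None,fx=5,fy=5); im[300:,:800]=cv2.resize(q[155:215,310:470],None,fx=5,fy=5)
cv2.imwrite('pics/g6.png',im)
# project TCP to both
import sys
tcp=env.get_obs()['tool_pos']
for n in('top','scene'):
    c=viewer.calibration(n);T=np.array(c['T']);X=T[:3,:3].T@(tcp-T[:3,3]);print(n,cv2.projectPoints(np.array([[X[0],-X[1],-X[2]]]),np.zeros(3),np.zeros(3),np.array(c['K']),np.array(c['dist']))[0].ravel())
E
```

```text
top [354.55296183 248.71853899]
scene [363.47243461 189.83633084]
```

View pics/g6.png

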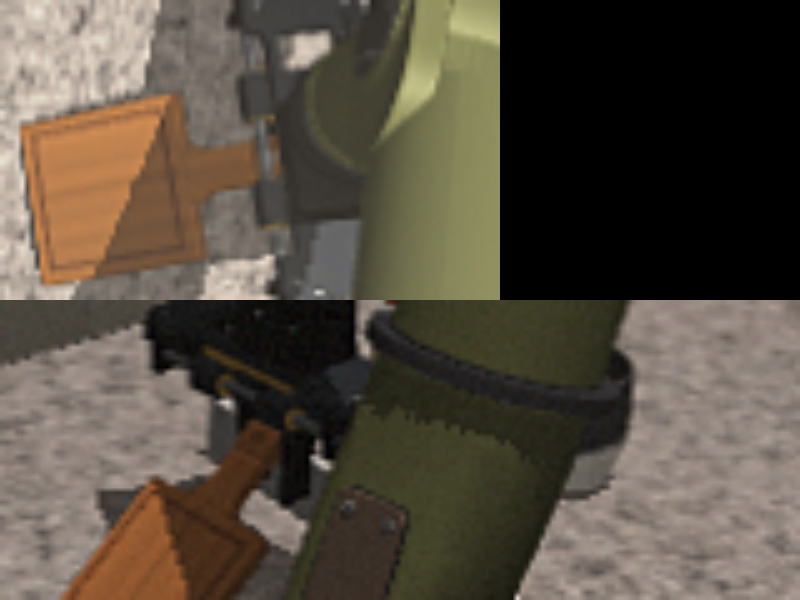

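The picture shows the handle's end sitting high between the fingers (scene crop (265,430), fingertips at (295,500)), so the board has slipped along them but is still held. I'll lower it straight down so the fingertips nearly reach the worktop, then release the last few degrees.

arm_command(
  series=[
    [[-1,1,10],0],
    [[-3,2,24],0],
    [[-5,3,38],0],
    [[-7,4,52],0],
    [[-9,5,62],0],
  ],
)

```text
time_s: 16.9
tool_pos: [0.4369, -0.3143, 0.0236]
tool_rot: [-175.1, -0.3, 96.8]
force: [-0.4, -1.8, 0.7]
grip_width: 0.0279
grasp_force: 10.0
```

```bash
python3 look.py
```

```text
now [ 0.4369 -0.3143  0.0236] [-175.11   -0.29   96.77] toolz [-0.085 -0.005 -0.996] tooly [ 0.989  0.118 -0.085] F [-0.36 -1.81  0.72] w 0.0279 q [ 70.3  26.5 -46.8 106.6  24.5  61.4  19.6] t 16.9
0.015 281 [0.2146 0.2332 0.2449] [-0.038  0.057]
0.03 567 [0.1642 0.191  0.2175] [-0.043  0.055]
0.045 357 [0.1166 0.1445 0.1658] [-0.041  0.049]
0.06 40 [0.0891 0.096  0.1099] [-0.004  0.017]
0.105 2 [0.0886 0.0886 0.0886] [-0.033  0.025]
```

arm_command(
  series=[
    [[0,0,3],0],
    [[-1,1,6],0],
    [[-1,1,9],0],
    [[-1,1,11],0],
    [[-1,1,11],0],
  ],
)

```text
time_s: 17.45
tool_pos: [0.4379, -0.3158, 0.0143]
tool_rot: [-175.2, -0.2, 96.7]
force: [-0.2, -1.5, -0.8]
grip_width: 0.0278
grasp_force: 10.0
```

arm_command(
  series=[
    [[0,0,0],0],
    [[0,0,0],0],
    [[0,0,0],0],
    [[0,0,0],0],
    [[0,0,0],0],
  ],
  grip=0.0,
)

```text
time_s: 17.95
tool_pos: [0.4378, -0.3156, 0.0143]
tool_rot: [-175.2, -0.2, 96.8]
force: [0.6, 0.5, 0.2]
grip_width: 0.0431
grasp_force: 0.0
```

```bash
python3 look.py
```

```text
now [ 0.4378 -0.3156  0.0143] [-175.18   -0.22   96.76] toolz [-0.084 -0.006 -0.996] tooly [ 0.989  0.118 -0.084] F [0.58 0.49 0.22] w 0.0431 q [ 69.9  27.4 -46.3 106.8  25.3  60.5  19.1] t 17.95
0.0 3 [0.0682 0.0881 0.1814] [-0.032  0.016]
0.015 1206 [0.1279 0.1818 0.2328] [-0.042  0.054]
0.03 1 [0.2411 0.2411 0.2411] [0.026 0.026]
0.09 1 [0.096 0.096 0.096] [-0.044 -0.044]
```

The board is flat (top at about 22 mm) and released. I'll raise the gripper and measure the board and the shaker's neighbours.

arm_command(
  series=[
    [[0,-1,-10],0],
    [[0,-3,-35],0],
    [[0,-6,-75],0],
    [[0,-10,-120],0],
    [[0,-14,-165],0],
  ],
)

```text
time_s: 18.5
tool_pos: [0.4377, -0.3159, 0.1821]
tool_rot: [-175.2, -0.2, 96.8]
force: [0.5, -0.8, -0.2]
grip_width: 0.0434
grasp_force: 0.0
```

arm_command(
  series=[
    [[20,0,-10],0],
    [[60,0,-20],0],
    [[108,0,-30],0],
    [[156,0,-30],0],
    [[204,0,-30],0],
  ],
)

```text
time_s: 19.0
tool_pos: [0.4163, -0.1114, 0.2112]
tool_rot: [-175.2, -0.2, 96.8]
force: [-0.1, -0.1, 1.2]
grip_width: 0.0436
grasp_force: 0.0
```

```bash
python3 - <<'E'
from h import *
go([(.44,.2,.23,0),(.452,.381,.2,0)])
p,d=shot('top','t7.png'); P=cloud('top',d)
hsv=cv2.cvtColor(p,cv2.COLOR_BGR2HSV)
y=((hsv[...,0]>20)&(hsv[...,0]<35)&(hsv[...,1]>150)&(hsv[...,2]>150)).astype(np.uint8); y[:, :95]=0;y[:,160:]=0;y[:195]=0;y[285:]=0
Q=P[195:285,100:170].reshape(-1,3)
print('near obj >0.06:')
m=(P[...,2]>.068)&(P[...,2]<.13); m[:195]=0;m[290:]=0;m[:,:95]=0;m[:,170:]=0
n,l,st,ce=cv2.connectedComponentsWithStats(m.astype(np.uint8))
for k in range(1,n):
    if st[k,4]>25: q=P[l==k]; print(st[k],ce[k].round(1),q.mean(0).round(3),np.ptp(q,0).round(3))
# board
m=((hsv[...,0]>5)&(hsv[...,0]<22)&(hsv[...,1]>120)&(P[...,2]<.04)&(P[...,2]>.01)).astype(np.uint8); m[:, :285]=0;m[:,400:]=0;m[:220]=0;m[295:]=0
n,l,st,ce=cv2.connectedComponentsWithStats(m); i=1+st[1:,4].argmax(); ys,xs=np.where(l==i); q=onz('top',np.c_[xs,ys],.022)
mr=cv2.minAreaRect((q[:,:2]*1000).astype(np.float32)); print(mr,st[i]); print(np.median(P[l==i][:,2]))
k=q[(q[:,1]>-.35)]; 
# panel: erode handle away
e=cv2.morphologyEx((l==i).astype(np.uint8),cv2.MORPH_OPEN,np.ones((15,15)));ys,xs=np.where(e);q=onz('top',np.c_[xs,ys],.022);print('panel',cv2.minAreaRect((q[:,:2]*1000).astype(np.float32)),q.mean(0))
E
```

```text
now [ 0.4163 -0.1114  0.2112] [-1.7521e+02 -1.6000e-01  9.6780e+01] toolz [-0.083 -0.007 -0.997] tooly [ 0.99   0.118 -0.084] F [-0.13 -0.11  1.21] w 0.0436 q [ 74.1  -4.6 -60.  108.9  -2.5  78.   21.7] t 19.0
[306.5  58.5 -22.9] len 313
[178.2  35.7  27.6] len 184
near obj >0.06:
[122 203  11  10  80] [127.1 207.9] [0.548 0.427 0.084] [0.031 0.033 0.025]
[106 226  12  11 106] [111.4 231.1] [0.472 0.472 0.084] [0.033 0.032 0.026]
[134 232  12  11 104] [139.3 237. ] [0.455 0.381 0.085] [0.033 0.032 0.027]
[116 259  12  10  98] [121.6 263.6] [0.37  0.431 0.084] [0.029 0.035 0.026]
[118 270   7  20  61] [121.3 279. ] [0.322 0.424 0.098] [0.058 0.018 0.018]
((438.404052734375, -292.3294372558594), (26.275466918945312, 61.61101150512695), 7.662018299102783) [337 245  18  10 116]
0.0225720980591414Traceback (most recent call last):
  File "<stdin>", line 18, in <module>
  File "h.py", line 14, in onz
    o,v=ray(n,uv); z=np.broadcast_to(z,len(v))
        ~~~^^^^^^
  File "h.py", line 10, in ray
    q=cv2.undistortPoints(np.array(uv,float).reshape(-1,1,2),np.array(c['K']),np.array(c['dist']))[:,0]
      ~~~~~~~~~~~~~~~~~~~^^^^^^^^^^^^^^^^^^^^^^^^^^^^^^^^^^^^^^^^^^^^^^^^^^^^^^^^^^^^^^^^^^^^^^^^^
cv2.error: OpenCV(4.12.0) /io/opencv/modules/calib3d/src/undistort.dispatch.cpp:347: error: (-215:Assertion failed) CV_IS_MAT(_src) && CV_IS_MAT(_dst) && (_src->rows == 1 || _src->cols == 1) && (_dst->rows == 1 || _dst->cols == 1) && _src->cols + _src->rows - 1 == _dst->rows + _dst->cols - 1 && (CV_MAT_TYPE(_src->type) == CV_32FC2 || CV_MAT_TYPE(_src->type) == CV_64FC2) && (CV_MAT_TYPE(_dst->type) == CV_32FC2 || CV_MAT_TYPE(_dst->type) == CV_64FC2) in function 'cvUndistortPointsInternal'
```

View pics/t7.png

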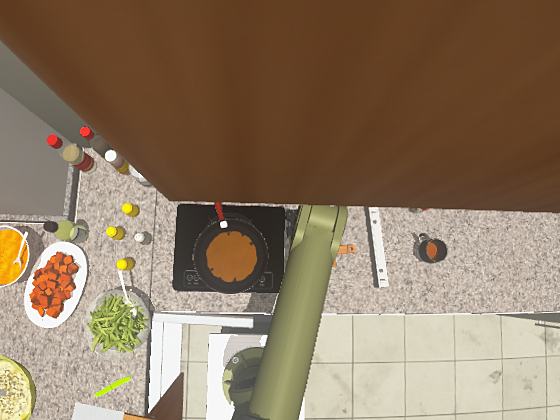

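The top view shows the board's handle at (345,249) next to the guard, with the panel under the arm. The shakers are untouched, the grey one at (142,238). I'll go to the shaker and close along world y, where the nearest yellow one is 92 mm away.

arm_command(
  series=[
    [[20,4,-2],0],
    [[55,10,-4],0],
    [[95,18,-7],0],
    [[135,26,-10],0],
    [[160,30,-12],0],
  ],
  grip=-0.5,
)

```text
time_s: 19.55
tool_pos: [0.4287, 0.0521, 0.2214]
tool_rot: [-175.2, -0.2, 96.9]
force: [0.2, 0.1, -1.4]
grip_width: 0.0641
grasp_force: 0.0
```

arm_command(
  series=[
    [[40,8,-3],0],
    [[80,15,-6],0],
    [[115,22,-8],0],
    [[147,29,-11],0],
    [[147,29,-11],0],
  ],
)

```text
time_s: 20.05
tool_pos: [0.4394, 0.2048, 0.2303]
tool_rot: [-175.1, -0.6, 97.3]
force: [-0.6, 0.1, 0.0]
grip_width: 0.0652
grasp_force: 0.0
```

arm_command(
  series=[
    [[40,8,3],-0.14],
    [[80,16,6],-0.28],
    [[120,24,10],-0.42],
    [[160,32,15],-0.56],
    [[178,36,17],-0.7],
  ],
)

```text
time_s: 20.55
tool_pos: [0.4533, 0.3818, 0.2096]
tool_rot: [-176.4, -3.5, 137.2]
force: [-0.5, 0.1, 0.4]
grip_width: 0.0655
grasp_force: 0.0
```

arm_command(
  series=[
    [[0,0,0],-0.14],
    [[0,0,0],-0.28],
    [[0,0,0],-0.42],
    [[0,0,0],-0.56],
    [[0,0,0],-0.7],
  ],
)

```text
time_s: 21.05
tool_pos: [0.4551, 0.3779, 0.2102]
tool_rot: [-179.4, -4.8, 177.1]
force: [-0.1, -0.4, 0.4]
grip_width: 0.0649
grasp_force: 0.0
```

```bash
python3 - <<'E'
from h import *
go([(.455,.381,.11,0),(.455,.381,.05,0)])
p,d=shot('top'); P=cloud('top',d); hsv=cv2.cvtColor(p,cv2.COLOR_BGR2HSV)
m=((hsv[...,0]>5)&(hsv[...,0]<22)&(hsv[...,1]>120)&(P[...,2]<.04)&(P[...,2]>.008)).astype(np.uint8); m[:, :285]=0;m[:,400:]=0;m[:220]=0;m[295:]=0
n,l,st,ce=cv2.connectedComponentsWithStats(m); i=1+st[1:,4].argmax(); ys,xs=np.where(l==i); q=onz('top',np.c_[xs,ys],.022)
print(cv2.minAreaRect((q[:,:2]*1000).astype(np.float32)),st[i],'z',np.percentile(P[l==i][:,2],[10,50,90]))
e=cv2.morphologyEx((l==i).astype(np.uint8),cv2.MORPH_OPEN,np.ones((15,15)));ys,xs=np.where(e)
if len(xs): q=onz('top',np.c_[xs,ys],.022);print('panel',cv2.minAreaRect((q[:,:2]*1000).astype(np.float32)),q.mean(0))
E
```

```text
now [0.4551 0.3779 0.2102] [-179.4    -4.83  177.13] toolz [-0.085 -0.006 -0.996] tooly [ 0.049  0.999 -0.011] F [-0.11 -0.38  0.35] w 0.0649 q [ 13.3  35.7 -77.   88.1  30.6  86.4  22.5] t 21.05
[-8.2  4.1 99.8] len 100
[-5.   0.6 59.8] len 60
((431.5626220703125, -228.8035430908203), (107.79329681396484, 189.18301391601562), 6.154211521148682) [ 298  235   57   35 1276] z [0.01980475 0.02287401 0.02625286]
panel ((428.59857177734375, -193.97401428222656), (97.62582397460938, 119.1598892211914), 1.007229208946228) [ 0.42830279 -0.19253266  0.022     ]
```

arm_command(
  series=[
    [[-2,1,20],0],
    [[-4,2,42],0],
    [[-6,3,66],0],
    [[-7,4,86],0],
    [[-8,4,100],0],
  ],
)

```text
time_s: 21.6
tool_pos: [0.4542, 0.3808, 0.1085]
tool_rot: [-179.3, -4.9, 176.7]
force: [-0.3, 0.0, -0.0]
grip_width: 0.065
grasp_force: 0.0
```

```bash
python3 - <<'E'
from h import *
go([(.455,.381,.05,0)])
E
```

```text
now [0.4542 0.3808 0.1085] [-179.3    -4.85  176.71] toolz [-0.085 -0.007 -0.996] tooly [ 0.056  0.998 -0.012] F [-0.33  0.05 -0.01] w 0.065 q [ 10.9  40.4 -72.3  94.5  35.2  77.4  19.5] t 21.6
[-5.7  1.  58.2] len 58
```

arm_command(
  series=[
    [[-1,0,12],0],
    [[-2,0,26],0],
    [[-4,1,40],0],
    [[-5,1,51],0],
    [[-6,1,58],0],
  ],
)

```text
time_s: 22.1
tool_pos: [0.4545, 0.3823, 0.0506]
tool_rot: [-179.4, -4.8, 176.9]
force: [-0.6, 0.5, -0.3]
grip_width: 0.0653
grasp_force: 0.0
```

arm_command(
  series=[
    [[0,0,0],0],
    [[0,0,0],0],
    [[0,0,0],0],
    [[0,0,0],0],
    [[0,0,0],0],
  ],
  grip=1,
  grip_force=15,
)

```text
time_s: 22.6
tool_pos: [0.4549, 0.3832, 0.0523]
tool_rot: [-179.5, -4.8, 177.0]
force: [0.1, 0.2, 1.4]
grip_width: 0.0371
grasp_force: 14.9
```

arm_command(
  series=[
    [[1,0,-8],0],
    [[2,0,-24],0],
    [[4,-1,-44],0],
    [[6,-1,-66],0],
    [[7,-1,-80],0],
  ],
)

```text
time_s: 23.1
tool_pos: [0.4548, 0.3833, 0.1353]
tool_rot: [-179.5, -4.7, 177.0]
force: [0.2, 0.7, -0.7]
grip_width: 0.0372
grasp_force: 14.7
```

```bash
python3 - <<'E'
from h import *
go([(.45,.2,.15,0),(.428,-.194,.15,0),(.428,-.194,.075,0)])
p,d=shot('top'); P=cloud('top',d); m=(P[...,2]>.12)&(P[...,2]<.22);m[:195]=0;m[290:]=0;m[:,:125]=0;m[:,160:]=0
print(P[m].mean(0) if m.any() else 0)
E
```

```text
now [0.4548 0.3833 0.1353] [-179.51   -4.67  176.97] toolz [-0.082 -0.004 -0.997] tooly [ 0.052  0.999 -0.008] F [ 0.16  0.68 -0.74] w 0.0372 q [ 11.3  38.9 -73.4  92.9  33.8  79.4  20.4] t 23.1
[  -3.7 -183.4  -13.5] len 184
[   1.1 -394.6    3.4] len 395
[-6.1  0.6 74.7] len 75
0
```

arm_command(
  series=[
    [[2,-10,-20],0],
    [[3,-35,-35],0],
    [[3,-70,-48],0],
    [[2,-105,-55],0],
    [[1,-140,-60],0],
  ],
)

```text
time_s: 23.65
tool_pos: [0.451, 0.2421, 0.1939]
tool_rot: [-179.4, -4.8, 177.0]
force: [-0.2, -1.4, -1.4]
grip_width: 0.0369
grasp_force: 14.7
```

```bash
python3 - <<'E'
from h import *
go([(.428,-.194,.185,0)])
p,d=shot('scene'); P=cloud('scene',d); o=env.get_obs()['tool_pos']
q=P.reshape(-1,3); k=q[(np.hypot(q[:,0]-.455,q[:,1]-.381)<.03)&(q[:,2]>.03)&(q[:,2]<.12)]; print('left at old place',len(k))
k=q[(np.hypot(q[:,0]-o[0],q[:,1]-o[1])<.035)&(q[:,2]>o[2]-.07)&(q[:,2]<o[2]-.012)]; print('below tool',len(k),len(k) and (k.mean(0),k.min(0),k.max(0)))
E
```

```text
now [0.451  0.2421 0.1939] [-179.4    -4.77  176.99] toolz [-0.084 -0.006 -0.996] tooly [ 0.052  0.999 -0.01 ] F [-0.19 -1.4  -1.42] w 0.0369 q [ 35.   22.6 -77.8 100.   19.5  79.5  40.1] t 23.65
[  -0.7 -436.6   13.5] len 437
left at old place 0
below tool 132 (array([0.43189362, 0.24642819, 0.1632005 ]), array([0.4216177 , 0.22520671, 0.14102434]), array([0.45379088, 0.26103822, 0.18140838]))
```

arm_command(
  series=[
    [[0,-20,3],0],
    [[0,-50,6],0],
    [[0,-80,10],0],
    [[0,-110,14],0],
    [[0,-130,15],0],
  ],
)

```text
time_s: 24.2
tool_pos: [0.4425, 0.1109, 0.1793]
tool_rot: [-179.3, -4.8, 176.9]
force: [-1.2, -0.7, -1.7]
grip_width: 0.0372
grasp_force: 14.7
```

```bash
python3 - <<'E'
from h import *
go([(.428,-.194,.17,0)])
t=np.load('last_top.npz'); P=cloud('top',t['d']);k=P[200:298,175:285]; z=k[...,2]; print('pan max z',np.percentile(z,[50,90,99,99.9]).round(3))
E
```

```text
now [0.4425 0.1109 0.1793] [-179.27   -4.83  176.85] toolz [-0.085 -0.008 -0.996] tooly [ 0.054  0.998 -0.013] F [-1.18 -0.75 -1.67] w 0.0372 q [ 57.5   9.  -78.1 107.9   7.8  75.2  63.7] t 24.2
[  -3.  -305.1   13. ] len 305
pan max z [0.102 0.631 0.882 1.312]
```

arm_command(
  series=[
    [[-6,-25,1],0],
    [[-14,-55,2],0],
    [[-22,-85,4],0],
    [[-28,-115,5],0],
    [[-32,-140,5],0],
  ],
)

```text
time_s: 24.7
tool_pos: [0.4671, -0.03, 0.1736]
tool_rot: [-179.3, -4.8, 176.9]
force: [0.9, 0.6, -1.3]
grip_width: 0.0367
grasp_force: 14.7
```

```bash
python3 - <<'E'
from h import *
go([(.431,-.194,.17,0)])
E
```

```text
now [ 0.4671 -0.03    0.1736] [-179.34   -4.8   176.91] toolz [-0.084 -0.007 -0.996] tooly [ 0.053  0.999 -0.011] F [ 0.9   0.58 -1.27] w 0.0367 q [ 68.5  11.4 -73.8 106.9  11.3  75.1  78.1] t 24.7
[  26.9 -165.6    7.7] len 168
```

arm_command(
  series=[
    [[2,-30,1],0],
    [[6,-65,2],0],
    [[11,-100,4],0],
    [[16,-135,5],0],
    [[20,-165,5],0],
  ],
)

```text
time_s: 25.2
tool_pos: [0.4375, -0.1938, 0.1721]
tool_rot: [-179.3, -4.8, 176.9]
force: [-0.1, -0.2, -2.1]
grip_width: 0.0368
grasp_force: 14.7
```

arm_command(
  series=[
    [[-1,0,15],0],
    [[-2,0,32],0],
    [[-4,0,50],0],
    [[-5,0,65],0],
    [[-6,1,78],0],
  ],
)

```text
time_s: 25.7
tool_pos: [0.4374, -0.1906, 0.0921]
tool_rot: [-179.4, -4.9, 177.1]
force: [0.4, -0.0, -2.5]
grip_width: 0.0368
grasp_force: 14.7
```

```bash
python3 - <<'E'
from h import *
go([(.435,-.194,.0755,0)])
p,d=shot('scene'); P=cloud('scene',d).reshape(-1,3); o=env.get_obs()['tool_pos']
k=P[(np.hypot(P[:,0]-o[0],P[:,1]-o[1])<.035)&(P[:,2]>.035)&(P[:,2]<o[2]-.012)]; print(len(k),len(k) and (k.mean(0),k.min(0),k.max(0)))
E
```

```text
now [ 0.4374 -0.1906  0.0921] [-179.45   -4.87  177.08] toolz [-0.085 -0.005 -0.996] tooly [ 0.05   0.999 -0.01 ] F [ 0.37 -0.01 -2.51] w 0.0368 q [ 77.5  18.6 -65.7 111.2  19.8  67.2  90.6] t 25.7
[ 0.8 -3.3 16.7] len 17
106 (array([ 0.42157971, -0.1822452 ,  0.06075433]), array([ 0.40693347, -0.21032659,  0.04092814]), array([ 0.44325077, -0.16652563,  0.07817913]))
```

arm_command(
  series=[
    [[0,-1,5],0],
    [[0,-2,10],0],
    [[0,-2,13],0],
    [[0,-3,15],0],
    [[0,-3,16],0],
  ],
)

```text
time_s: 26.25
tool_pos: [0.4363, -0.1954, 0.078]
tool_rot: [-179.4, -4.8, 176.9]
force: [0.3, 0.3, -1.6]
grip_width: 0.0372
grasp_force: 14.7
```

arm_command(
  series=[
    [[0,0,1],0],
    [[0,0,1],0],
    [[0,0,1],0],
    [[0,0,1],0],
    [[0,0,1],0],
  ],
)

```text
time_s: 26.75
tool_pos: [0.4361, -0.1951, 0.077]
tool_rot: [-179.4, -4.8, 177.0]
force: [0.3, -0.9, -1.6]
grip_width: 0.0372
grasp_force: 14.7
```

Not yet in contact; 2–3 mm more.

arm_command(
  series=[
    [[0,0,1],0],
    [[0,0,1.5],0],
    [[0,0,2],0],
    [[0,0,2.5],0],
    [[0,0,2.5],0],
  ],
)

```text
time_s: 27.25
tool_pos: [0.4358, -0.195, 0.0743]
tool_rot: [-179.4, -4.8, 177.0]
force: [0.3, -0.4, -1.2]
grip_width: 0.0368
grasp_force: 14.7
```

```bash
python3 - <<'E'
from h import *
a=[]
for i in range(4): shot('scene'); a.append(env.get_obs()['force'])
print(np.mean(a,0).round(2),env.get_obs()['tool_pos'])
E
```

```text
[-0.23  0.04 -1.39] [ 0.43592052 -0.19505395  0.07443429]
```

arm_command(
  series=[
    [[0,0,0.5],0],
    [[0,0,1],0],
    [[0,0,1.5],0],
    [[0,0,1.5],0],
    [[0,0,1.5],0],
  ],
)

```text
time_s: 27.95
tool_pos: [0.4364, -0.1951, 0.0737]
tool_rot: [-179.4, -4.8, 177.0]
force: [-1.3, 1.4, 5.7]
grip_width: 0.0368
grasp_force: 15.2
```

arm_command(
  series=[
    [[0,0,0.5],0],
    [[0,0,1],0],
    [[0,0,1],0],
    [[0,0,1],0],
    [[0,0,1],0],
  ],
)

```text
time_s: 28.45
tool_pos: [0.4368, -0.195, 0.0736]
tool_rot: [-179.3, -4.7, 177.0]
force: [-2.4, 1.8, 10.9]
grip_width: 0.0365
grasp_force: 15.7
```

Contact made. I'll ease off, open the gripper, and withdraw along the tool axis.

arm_command(
  series=[
    [[0,0,-1],0],
    [[0,0,-1.5],0],
    [[0,0,-2],0],
    [[0,0,-2],0],
    [[0,0,-2],0],
  ],
)

```text
time_s: 28.95
tool_pos: [0.4359, -0.1951, 0.0739]
tool_rot: [-179.4, -4.8, 177.0]
force: [-0.4, 0.0, 1.0]
grip_width: 0.0372
grasp_force: 14.9
```

arm_command(
  series=[
    [[0,0,0],0],
    [[0,0,0],0],
    [[0,0,0],0],
    [[0,0,0],0],
    [[0,0,0],0],
  ],
  grip=-0.6,
)

```text
time_s: 29.45
tool_pos: [0.4358, -0.1951, 0.0739]
tool_rot: [-179.4, -4.8, 177.0]
force: [-0.1, 0.4, -0.5]
grip_width: 0.0662
grasp_force: 0.0
```

arm_command(
  series=[
    [[0,0,-8],0],
    [[0,0,-25],0],
    [[0,0,-50],0],
    [[0,0,-85],0],
    [[0,0,-125],0],
  ],
)

```text
time_s: 29.95
tool_pos: [0.4463, -0.1938, 0.2005]
tool_rot: [-179.4, -4.8, 177.0]
force: [0.8, -0.9, 0.1]
grip_width: 0.0694
grasp_force: 0.0
```

arm_command(
  series=[
    [[0,30,-5],0],
    [[0,70,-5],0],
    [[0,110,-5],0],
    [[0,150,-5],0],
    [[0,190,-5],0],
  ],
)

```text
time_s: 30.45
tool_pos: [0.4571, -0.0028, 0.2029]
tool_rot: [-179.3, -4.7, 176.9]
force: [0.4, 0.7, -0.4]
grip_width: 0.0694
grasp_force: 0.0
```

```bash
python3 - <<'E'
from h import *
go([])
p,d=shot('scene','end.png'); P=cloud('scene',d).reshape(-1,3)
k=P[(np.hypot(P[:,0]-.43,P[:,1]+.194)<.05)&(P[:,2]>.035)&(P[:,2]<.13)]; print(len(k),k.min(0),k.max(0))
for z in(.04,.06,.08,.1):
    j=k[abs(k[:,2]-z)<.01]; print(z,len(j),j[:,:2].mean(0).round(4),np.ptp(j[:,:2],0).round(3)) if len(j) else 0
p,d=shot('top'); P=cloud('top',d); m=(P[...,2]>.07)&(P[...,2]<.13); m[:215]=0;m[295:]=0;m[:,:290]=0;m[:,360:]=0
q=P[m]; print('top',len(q),q.mean(0),np.percentile(q[:,2],98)) if len(q) else print('hidden')
h=cv2.cvtColor(p,cv2.COLOR_BGR2HSV);b=((h[...,0]>5)&(h[...,0]<22)&(h[...,1]>120)&(P[...,2]<.04)&(P[...,2]>.008));b[:,:285]=0;b[:,400:]=0;b[:220]=0;b[295:]=0
ys,xs=np.where(b);q=onz('top',np.c_[xs,ys],.022);print(cv2.minAreaRect((q[:,:2]*1000).astype(np.float32)),np.percentile(P[b][:,2],[10,50,90]))
E
```

```text
now [ 0.4571 -0.0028  0.2029] [-179.27   -4.69  176.94] toolz [-0.082 -0.008 -0.997] tooly [ 0.052  0.999 -0.013] F [ 0.35  0.66 -0.38] w 0.0694 q [ 70.7   5.1 -75.7 106.1   5.1  77.5  80.5] t 30.45
251 [ 0.4089405  -0.21214411  0.0356896 ] [ 0.4458651  -0.17039482  0.11761752]
0.04 47 [ 0.4196 -0.1856] [0.033 0.04 ]
0.06 66 [ 0.4207 -0.186 ] [0.032 0.041]
0.08 57 [ 0.4223 -0.1865] [0.031 0.034]
0.1 73 [ 0.4274 -0.1884] [0.032 0.035]
top 116 [ 0.43604943 -0.18980019  0.10186173] 0.11556730702361111
((431.5626220703125, -228.8035430908203), (107.79329681396484, 189.18301391601562), 6.154211521148682) [0.01963389 0.02286447 0.02625861]
```

The shaker stands upright at (0.434,-0.192) with its top at 112 mm. The board's middle is at (0.428,-0.194), flat at 22 mm. Handing in.

```bash
python3 -c "
from cell import env
print(env.sign_off())"
```

```text
the job is handed in; nothing more can be done
None
```

I handed the job in at about 30 s: the board was tipped up against the guard and laid flat on its feet, with the salt shaker upright about 6 mm from its middle by camera. The sign-off returned no verdict, and I didn't measure the tin, mug or spice jar again at the end.

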